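Ready the dry-food dispenser for a large portion

TASK

Get the dry-food dispenser ready to give a large portion into the empty tin: slide its portion grip fully to the stop at the end marked with the large disc, and stand the tin upright on the dispenser's foot plate, squarely under the spout so that the whole spout mouth is over the tin's opening. Leave the feeder, the spoon and the silicone lid where they are.

Things in the scene. Friction and masses are not known exactly. Their poses are not given: they have to be found in the camera images.
- dispenser: Fixed counter-top dry-food dispenser, 512 mm tall, immovable. Origin on the counter (z = 0) in its middle plane; its -x axis points out of its front (chute side), z up. Steel foot plate 8 mm thick, 190 mm wide in y, from x = -150 to +105 mm. White column at the rear, a grey dispensing knob on the -y side (not needed).
- hood_lip (a point): Middle of the front lip of the white chute hood, at x = -115, z = 200 mm in the dispenser's frame (its axes). From here the hood's flat upper face, 160 mm wide, rises backwards at 40 degrees from level for 125 mm; its underside stays above z = 160 mm.
- canister_foot (a point): Centre of the canister's underside, at x = -10, z = 306 mm in the dispenser's frame. White collar of 79 mm radius, 22 mm high, and on it the clear canister, 75 mm radius. It overhangs the hood: a hand coming straight down on the portion grip strikes it, so come leaning from the front, about square to the sloping face.
- spout_mouth (a point): Centre of the open lower end of the round spout (outer diameter 42 mm, bore 34 mm) below the hood's front, 145 mm above the counter, thus 137 mm above the foot plate; at x = -88 mm, y = 0 in the dispenser's frame. Its axes are the dispenser's.
- portion_slide (a joint): Position of the portion grip across the hood, in m: 0 in the middle, -0.040 and +0.040 at the two end stops, growing towards the dispenser's +y. It has no spring or detent; friction of about 3 N keeps it where it is left.
- portion_grip (a point): Centre of the portion grip, a plain grey fin standing on the hood's sloping face: 60 mm long up the slope, 14 mm thick across (the sliding direction), 28 mm high; this point is 14 mm off the face. x axis up the slope, y along the slide (the dispenser's +y), z square out of the face. Foot plate of the fin 24 mm wide, 5 mm high. The face is free on both sides but for the thin marks.
- mark_large: Large size mark: thin grey disc, 26 mm across and 2 mm thick, on the sloping face at one end of the slide (either end, it varies), 66 mm from the slide's middle. Origin at the disc's centre on the face; the grip must go to the stop at this end.
- mark_small: Small size mark: thin grey disc, 10 mm across and 2 mm thick, likewise at the other end of the slide. Origin at the disc's centre.
- tin_centre (a point): Centre (half-way up) of the empty aluminium food tin, a plain open-topped cylinder 66 mm in diameter, 85 mm high, wall 2 mm, about 40 g, standing upright on the counter; z axis up along the tin. Standing on the foot plate this point is 50.5 mm above the counter.
- feeder: White ceramic raised feeder, a bowl of 156 mm diameter on a waisted foot, 117 mm tall, loose. Origin: centre of its underside. To be left alone.
- spoon: Steel spoon, 170 mm long, lying loose on the counter, long axis along its x. To be left alone.
- silicone_lid: Mustard silicone can lid, a disc 82 mm across and 12 mm thick with a small tab, lying loose on the counter. Origin: centre of its underside. To be left alone.
Mind the look-alikes: they are no part of the job. Of the things shaped like the part that bears tin_centre, the aluminium one is meant.

How it is judged:
At the end, for the whole second after the job is handed in: The portion grip is within 3 mm of its end stop on the large disc's side; the tin stands upright (within about 3 degrees) on the foot plate, its centre within 14 mm of the spout's axis, so that the 34 mm bore lies over the 62 mm opening (((y of mark_large in the frame of dispenser above 0 m and value of joint portion_slide above 0.037 m) or (y of mark_large in the frame of dispenser below 0 m and value of joint portion_slide below -0.037 m)) and horizontal distance between tin_centre and spout_mouth below 0.014 m and angle between tin_centre's own z axis and vertical below 0.06 rad and height (world z) of tin_centre between 0.0475 and 0.0535 m); the robot touches nothing.
It fails at once if the feeder is shifted more than 15 mm (distance of feeder from where it was at the start of the episode above 0.015 m).
It fails at once if the spoon is shifted more than 15 mm (distance of spoon from where it was at the start of the episode above 0.015 m).
It fails at once if the silicone lid is shifted more than 15 mm (distance of silicone_lid from where it was at the start of the episode above 0.015 m).
It also fails if it takes over 56 s, if anything falls off the work surface, if the arm or the gripper's body presses on something with over 40 N, if the wrist force passes 120 N, or if a joint passes its speed limit or range.

ROBOT

A 6-joint arm with a two-finger parallel gripper is mounted at the origin on the work surface. World frame = base frame: x ahead of the robot, y to its left, z up, the work surface at z = 0. Lengths are in m, angles in rad, forces in N, time in s.
With the tool pointing down it reaches from about 0.3 to 0.75 m from the base axis. Payload 8.5 kg.
Tool frame: the origin (TCP) lies at the very end of the fingers, on their centre line; the grasp point (between the pads) lies 19 mm behind it; z points along the fingers, y is the line along which they close (so a half turn about z gives the same grasp; the last joint's range is limited). The gripper opens to 85 mm and grips with 20 to 120 N. Pads are 22 mm wide; open, the fingers measure 114 mm over their backs; the gripper's body (76 mm by 85 mm) begins 54 mm behind the grasp point. The pads swing forward as they close: fully open they stand 13 mm farther back than shut.
Start: joints at [-0.215, 0.381, 1.297, -0, 1.464, -0.215], TCP at [0.55, 0, 0.231] pointing down, gripper open.
Joint ranges: [-3.11, 3.11], [-0.89, 2.33], [0.22, 2.48], [-1.42, 4.56], [0.17, 2.85], [-2.88, 2.88]. Speed limits (rad/s): [2.39, 2.39, 3.14, 3.14, 3.14, 3.14].

INTERFACE

Orientations are given as a 3x3 rotation matrix whose columns are the frame's x, y, z axes.
In Python, from cell import robot gives the robot as it stands.
- The arm moves only by the shell command python3 -m crank 'ROWS' [FORCE]. ROWS is text: rows parted by semicolons, each of 7 numbers parted by spaces: the shift along the tool's x, y, z in m, then the turn, a rotation vector about the tool's x, y, z in degrees, then the opening, from 0 (shut) to 1 (fully open). In form: tx ty tz ax ay az hand; .... A call has 1 to 20 rows; each row shifts and turns the commanded pose from where the row before left it, along the tool's axes as they then stand; what a row does not reach is not made up. A row lasts 1/12 s, in which the tool goes at most 41.7 mm and 7.16 degrees, less where a joint would pass 70% of its speed; a pose out of reach is approached as far as the arm can. A call with a gripper value outside its range is refused whole. The fingers move at their own pace and stop on an object; FORCE is the grip in N (left out, the last holds). Time passes only in rows, so rows that do not move let the fingers close. It gives the time, the measured TCP pose, the force, the opening and the grip force at its end, in the units of the state.
- robot.read_state(): the state, without advancing time (a new reading comes with each control period).
- robot.camera(name): name is "scene" or "side" or "wrist"; returns a dict with "pixels" (420x560x3 uint8, red, green, blue), "K" (3x3 intrinsics, pixels), "D" ([k1, k2, p1, p2, k3] as OpenCV has them; the pictures are not rectified), "R" (3x3) and "t" (3): a world point X has camera coordinates R X + t; the wrist camera has in their place "T_tool_cam" (4x4, takes a point from camera to tool coordinates, whose origin is the TCP and whose axes are the flange's). Camera axes: x right, y down, z forward; pixel columns grow to the right and rows downward; lengths in m; the calibration is good to about 2 mm. A picture is of the moment at which its call begins: read the wrist's pose just before it. There is no depth.
- robot.job_done(): hands the job in; it is judged then, once.
The state is a dict: "time": time; "q": joint angles; "joint_velocities": joint speeds; "effort": joint torques, N m; "position": TCP position; "eef_rot": TCP orientation; "wrist_force": force on the tool from outside, world axes, zero at the start; "wrist_torque": the same for the moment, N m; "opening": finger opening in m; "gripper_force": force on a finger pad.
Only numpy, scipy, OpenCV 4.12 (cv2) and the standard library are available. Lean on these libraries where they do the work, as an engineer would, in place of code of your own. Each camera call takes 0.05 s, during which the arm holds its last target. There are 200 camera calls.

## Working session

There is one attempt and no reset: what is moved stays moved. The work goes in short steps, Python scripts to look and compute and a shell command to move; the robot and the scene stay as the last step left them, time stands still between calls to the robot, and variables do not carry over. Pictures are saved under pics/ and viewed, at most 10 in all, crops included, and the job is handed in when it is done.

```bash
mkdir -p pics; ls; cat > h.py <<'E'
import numpy as np, cv2, pickle
from cell import robot
def cam(n):
    s=robot.read_state(); c=robot.camera(n); c={k:(np.array(v) if k!='pixels' else v) for k,v in c.items()}
    if n=='wrist':
        T=np.eye(4);T[:3,:3]=s['eef_rot'];T[:3,3]=s['position']
        W=np.linalg.inv(T@c['T_tool_cam']);c['R']=W[:3,:3];c['t']=W[:3,3]
    return c
def ray(c,p):
    u=cv2.undistortPoints(np.array(p,float).reshape(-1,1,2),c['K'],c['D']).reshape(-1,2)
    d=np.c_[u,np.ones(len(u))]@c['R']; return -c['R'].T@c['t'], d
def plane(c,p,z):
    o,d=ray(c,p); return o+d*((z-o[2])/d[:,2])[:,None]
def tri(c1,p1,c2,p2):
    o1,d1=ray(c1,p1);o2,d2=ray(c2,p2);out=[]
    for a,b in zip(d1,d2):
        s=np.linalg.lstsq(np.c_[a,-b],o2-o1,rcond=None)[0]; A=o1+s[0]*a;B=o2+s[1]*b
        out.append(np.r_[(A+B)/2,np.linalg.norm(A-B)])
    return np.array(out)
def proj(c,X): return cv2.projectPoints(np.array(X,float).reshape(-1,1,3),cv2.Rodrigues(c['R'])[0],c['t'],c['K'],c['D'])[0].reshape(-1,2)
def save(c,n): cv2.imwrite('pics/'+n,c['pixels'][:,:,::-1])
E
python3 - <<'E'
from h import *
for n in('scene','side'):
    c=cam(n);save(c,n+'0.png');pickle.dump(c,open(n+'.pkl','wb'));print(n,-c['R'].T@c['t'],c['R'][2])
print(robot.read_state()['time'])
E
```

```text
pics
scene [ 0.94563994 -0.81145369  0.9690234 ] [-0.33960296  0.62802381 -0.70018278]
side [ 0.05779848 -0.64159513  0.62938874] [ 0.5609882  0.6492424 -0.5135918]
0.1
```

View pics/scene0.png

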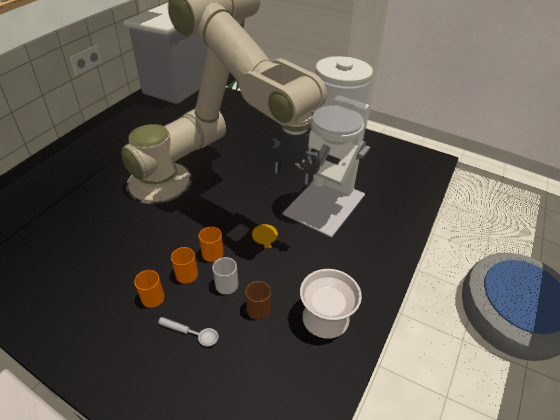

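View pics/side0.png

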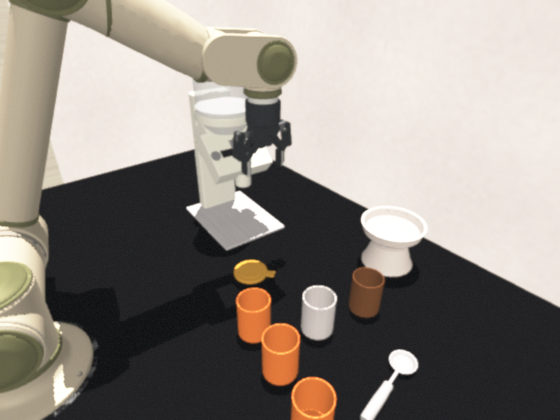

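The candidates are three orange tins in scene at (150,289), (185,265) and (211,245), a brown one at (258,300), and a plain grey metallic one at (226,276), which is (319,313) in side. The grey one fits "aluminium". The gripper hides the hood. I'll confirm the tin with an enlarged crop and measure the tin and plate.

```bash
python3 - <<'E'
from h import *
S=pickle.load(open('scene.pkl','rb'));D=pickle.load(open('side.pkl','rb'))
a=cv2.resize(S['pixels'][60:330,190:380],None,fx=2.1,fy=2.1,interpolation=cv2.INTER_CUBIC)
b=cv2.resize(D['pixels'][80:350,180:350],None,fx=2.1,fy=2.1,interpolation=cv2.INTER_CUBIC)
cv2.imwrite('pics/crop.png',np.hstack([a,b])[:,:,::-1])
for n,c,roi in(('S',S,(205,250,245,300)),('D',D,(298,283,340,345))):
    x0,y0,x1,y1=roi;h=cv2.cvtColor(c['pixels'],cv2.COLOR_RGB2HSV)[y0:y1,x0:x1]
    m=((h[...,2]>90)&(h[...,1]<60)).astype(np.uint8)
    k,l,st,ce=cv2.connectedComponentsWithStats(m);i=1+st[1:,4].argmax();x,y,w,hh,A=st[i];print(n,x+x0,y+y0,w,hh,A)
    # rim: ellipse top arc; centre via left/right extremes: fit predicted silhouette centroid on tin mid-height
    cx,cy=ce[i]+[x0,y0];print('mid',plane(c,[[cx,cy]],0.0425)[0])
for n,c,roi in(('S',S,(280,165,370,235)),('D',D,(183,188,290,250))):
    x0,y0,x1,y1=roi;h=cv2.cvtColor(c['pixels'],cv2.COLOR_RGB2HSV)[y0:y1,x0:x1]
    m=((h[...,2]>70)).astype(np.uint8)
    k,l,st,ce=cv2.connectedComponentsWithStats(m);i=1+st[1:,4].argmax()
    q=cv2.findContours((l==i).astype(np.uint8),0,2)[0][0];q=cv2.approxPolyDP(q,3,True).reshape(-1,2)+[x0,y0]
    print(n,np.c_[q,plane(c,q,0.008)[:,:2]].round(3).tolist())
print(tri(S,[[226,276]],D,[[319,313]]))
for z,(c,p) in ((0.01,(S,(264,234))),(0.01,(D,(251,272))),(0.05,(S,(258,300))),(0,(S,(328,325))),(0.05,(S,(211,245))),(0.05,(S,(185,265)))): print(p,plane(c,[p],z)[0])
E
```

```text
S 212 257 26 37 778
mid [ 0.48532958 -0.25781741  0.0425    ]
D 301 285 37 56 1706
mid [ 0.48498056 -0.26047675  0.0425    ]
S [[357.0, 165.0, 0.607, 0.46], [320.0, 165.0, 0.483, 0.385], [311.0, 183.0, 0.5, 0.268], [283.0, 214.0, 0.49, 0.073], [325.0, 234.0, 0.652, 0.06], [334.0, 234.0, 0.677, 0.075], [364.0, 195.0, 0.694, 0.306], [353.0, 187.0, 0.643, 0.327]]
D [[186.0, 206.0, 0.502, 0.335], [225.0, 249.0, 0.476, 0.074], [284.0, 227.0, 0.664, 0.056], [235.0, 188.0, 0.687, 0.339], [198.0, 188.0, 0.59, 0.416], [199.0, 201.0, 0.549, 0.338]]
[[ 0.48754715 -0.25979889  0.0382623   0.00337619]]
(264, 234) [ 0.48315565 -0.04056159  0.01      ]
(251, 272) [ 0.47335581 -0.04468465  0.01      ]
(258, 300) [ 0.61142992 -0.28805097  0.05      ]
(328, 325) [ 7.97771269e-01 -2.34572776e-01 -1.11022302e-16]
(211, 245) [ 0.38865795 -0.19173822  0.05      ]
(185, 265) [ 0.3692506  -0.29207752  0.05      ]
```

View pics/crop.png

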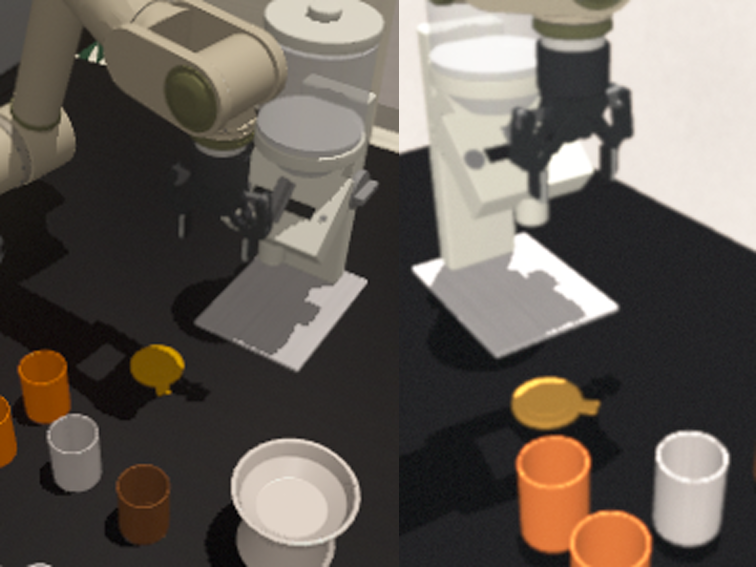

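The crop confirms the plain grey tin at scene (226,276) as the aluminium one. It also shows the large grey disc on the hood's left (world −x) side, at side px ≈ (215,155), and the small one on the right. I'll read the tool axes next.

```bash
python3 - <<'E'
from h import *
s=robot.read_state();print(np.round(s['eef_rot'],3),s['position'],s['opening'])
c=cam('wrist');print(c['T_tool_cam'].round(3));pickle.dump(c,open('w.pkl','wb'))
E
python3 -m crank '0 0 -0.03 0 0 0 1; 0 0 -0.03 0 0 0 1'
```

```text
[[-0.     1.    -0.001]
 [ 1.     0.     0.   ]
 [ 0.    -0.001 -1.   ]] [5.49752038e-01 5.29859328e-05 2.30790374e-01] 0.08525607192779598
[[ 0.001 -0.963 -0.268  0.069]
 [ 1.     0.001  0.    -0.001]
 [-0.    -0.268  0.963 -0.142]
 [ 0.     0.     0.     1.   ]]
time: 0.32
position: [0.5493, 0.0001, 0.2906]
eef_rot: [[0.0, 1.0, -0.005], [1.0, -0.0, 0.001], [0.001, -0.005, -1.0]]
wrist_force: [0.8, 0.7, 0.8]
opening: 0.0855
gripper_force: 0.0
```

```bash
python3 -m crank '-0.03 0 0 0 0 2.5 1; -0.03 0 0 0 0 2.5 1; -0.03 0 0 0 6.5 0 1; 0 0 0 0 6.5 0 1; 0 0 0 0 6.5 0 1; 0 0 0 0 6.5 0 1; 0 0 0 0 6.5 0 1; 0 0 0 0 6.5 0 1; 0 0 0 0 6.5 0 1; 0 0 0 0 6.5 0 1; 0 0 0 0 0 0 1'
python3 - <<'E'
from h import *
print(np.round(robot.read_state()['q'],2))
c=cam('wrist');pickle.dump(c,open('w.pkl','wb'));save(c,'w1.png')
E
```

```text
time: 1.23
position: [0.5457, -0.0916, 0.2885]
eef_rot: [[0.06, 0.996, 0.068], [0.607, -0.09, 0.79], [0.792, -0.006, -0.61]]
wrist_force: [-0.1, -0.4, -0.3]
opening: 0.0851
gripper_force: 0.0
[-0.7   0.51  1.21  0.77  1.94 -0.52]
```

View pics/w1.png

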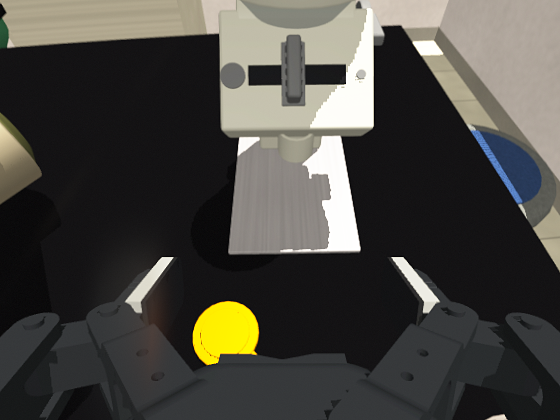

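The wrist view shows the large disc at (232,76), the small disc at (362,74), the fin at about (293,68), the hood lip corners at about (222,132) and (372,132), and the plate front corners at (229,254) and (360,251). I'll fit the dispenser's x, y and yaw to these.

```bash
cat > fit.py <<'E'
from h import *
from scipy.optimize import least_squares
C40,S40=np.cos(np.radians(40)),np.sin(np.radians(40))
def W(p,X):
    c,s=np.cos(p[2]),np.sin(p[2]);X=np.atleast_2d(X)
    return X@np.array([[c,s,0],[-s,c,0],[0,0,1]])+[p[0],p[1],0]
face=lambda s,y,h:[-.115+s*C40-h*S40,y,.2+s*S40+h*C40]
E
python3 - <<'E'
from fit import *
c=pickle.load(open('w.pkl','rb'))
px=np.array([[229,254],[360,251],[222,133],[372,133],[232,76],[362,74],[293,36],[293,102]],float)
def pts(v): return [[-.15,.095,.008],[-.15,-.095,.008],[-.115,.08,.2],[-.115,-.08,.2],face(v[3],.066,.002),face(v[3],-.066,.002),face(v[4]+.03,v[5],.028),face(v[4]-.03,v[5],.028)]
f=lambda v:(proj(c,W(v,pts(v)))-px).ravel()
r=least_squares(f,[.587,.215,1.48,.06,.06,0],loss='soft_l1');v=r.x
print(v.round(4),np.degrees(v[2]));print(r.fun.reshape(-1,2).round(1))
np.save('disp.npy',v)
s=robot.read_state();R=np.array(s['eef_rot']);p=np.array(s['position'])
print('spout',W(v,[-.088,0,.145]))
for h in (.008,.07): 
    g=W(v,face(v[4]-.008,v[5],h))[0];print(h,g,'tool shift',R.T@(g-p))
print('slide dir in tool',R.T@(W(v,[0,1,0])[0]-W(v,[0,0,0])[0]))
E
```

```text
[0.5865 0.2153 1.4971 0.0565 0.0534 0.0052] 85.7752362197071
[[-1.5  0. ]
 [ 1.3  0.7]
 [-2.5 -0.3]
 [ 3.7 -2.5]
 [-0.2 -0.1]
 [ 0.2  0.2]
 [-0.5  0.5]
 [ 0.5 -0.5]]
spout [[0.58006525 0.1274925  0.145     ]]
0.008 [0.57506227 0.13052432 0.23532677] tool shift [0.09467611 0.00949086 0.20932463]
0.07 [0.57212634 0.09077978 0.28282153] tool shift [0.10760162 0.00993254 0.14868854]
slide dir in tool [-0.01264575 -0.99987024 -0.0099789 ]
```

```bash
python3 -m crank '0.032 0.003 0 0 0 0 1; 0.032 0.003 0 0 0 0 1; 0.031 0.0035 0 0 0 0 1; 0 0 0.03 0 0 0 1; 0 0 0.03 0 0 0 1; 0 0 0.03 0 0 0 1; 0 0 0.03 0 0 0 1; 0 0 0.03 0 0 0 1; 0 0 0.02 0 0 0 1; 0 0 0 0 0 0 1'
python3 - <<'E'
from fit import *
v=np.load('disp.npy')
c=cam('wrist');save(c,'w2.png')
s=robot.read_state();R=np.array(s['eef_rot']);p=np.array(s['position'])
g=W(v,face(v[4]-.008,v[5],.008))[0];print('tool shift',R.T@(g-p))
E
```

```text
time: 2.12
position: [0.5709, 0.1045, 0.2603]
eef_rot: [[0.052, 0.997, 0.064], [0.615, -0.082, 0.784], [0.786, -0.002, -0.618]]
wrist_force: [0.3, 0.2, 0.1]
opening: 0.0854
gripper_force: 0.0
tool shift [-0.00351548  0.00114599  0.03810595]
```

View pics/w2.png

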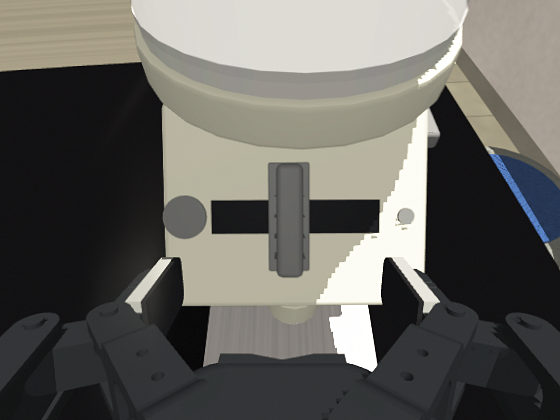

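The fin at (289,220) sits between the open pads, which straddle it evenly. The canister is clear of the hand. I'll advance and grip lightly.

```bash
python3 -m crank '-0.0035 0.001 0.018 0 0 0 1; 0 0 0.018 0 0 0 1; 0 0 0 0 0 0 0.5; 0 0 0 0 0 0 0.3; 0 0 0 0 0 0 0.1; 0 0 0 0 0 0 0; 0 0 0 0 0 0 0; 0 0 0 0 0 0 0; 0 0 0 0 0 0 0; 0 0 0 0 0 0 0' 25
```

```text
time: 3.0
position: [0.5759, 0.1264, 0.2371]
eef_rot: [[0.053, 0.996, 0.07], [0.614, -0.088, 0.785], [0.788, 0.001, -0.616]]
wrist_force: [-1.6, -6.0, 4.0]
opening: 0.0134
gripper_force: 30.1
```

Gripped: the opening is 13.4 mm on the 14 mm fin. I'll drag it 35 mm towards tool −y, plus a small margin.

```bash
python3 -m crank '0 -0.006 0 0 0 0 0; 0 -0.006 0 0 0 0 0; 0 -0.006 0 0 0 0 0; 0 -0.006 0 0 0 0 0; 0 -0.005 0 0 0 0 0; 0 -0.004 0 0 0 0 0; 0 -0.002 0 0 0 0 0; 0 0 0 0 0 0 0; 0 0 0 0 0 0 0'
```

```text
time: 3.75
position: [0.5411, 0.1291, 0.2371]
eef_rot: [[0.053, 0.996, 0.071], [0.614, -0.088, 0.784], [0.787, 0.002, -0.617]]
wrist_force: [-1.1, -9.8, 5.5]
opening: 0.0134
gripper_force: 30.6
```

```bash
python3 -m crank '0 -0.002 0 0 0 0 0; 0 -0.002 0 0 0 0 0; 0 0 0 0 0 0 0; 0 0 0 0 0 0 0'
```

```text
time: 4.08
position: [0.5402, 0.1291, 0.2372]
eef_rot: [[0.052, 0.996, 0.079], [0.615, -0.094, 0.783], [0.787, 0.008, -0.617]]
wrist_force: [17.4, -2.2, -1.5]
opening: 0.0133
gripper_force: 29.1
```

The stop is reached: 17 N, and the motion ended. I'll release, back off and check.

```bash
python3 -m crank '0 0 0 0 0 0 0.3; 0 0 0 0 0 0 0.6; 0 0 0 0 0 0 1; 0 0 0 0 0 0 1; 0 0 0 0 0 0 1; 0 0 -0.02 0 0 0 1; 0 0 -0.04 0 0 0 1; 0 0 -0.04 0 0 0 1; 0 0 -0.04 0 0 0 1; 0 0 -0.04 0 0 0 1; 0 0 -0.03 0 0 0 1; 0 0 0 0 0 0 1'
python3 - <<'E'
from fit import *
c=cam('wrist');pickle.dump(c,open('w.pkl','wb'));save(c,'w3.png');print(np.round(robot.read_state()['q'],2))
E
```

```text
time: 5.08
position: [0.5228, -0.0382, 0.3685]
eef_rot: [[0.052, 0.996, 0.074], [0.616, -0.091, 0.782], [0.786, 0.005, -0.618]]
wrist_force: [-0.2, 0.5, -0.1]
opening: 0.0856
gripper_force: 0.0
[-0.65  0.37  1.21  0.82  2.   -0.38]
```

View pics/w3.png

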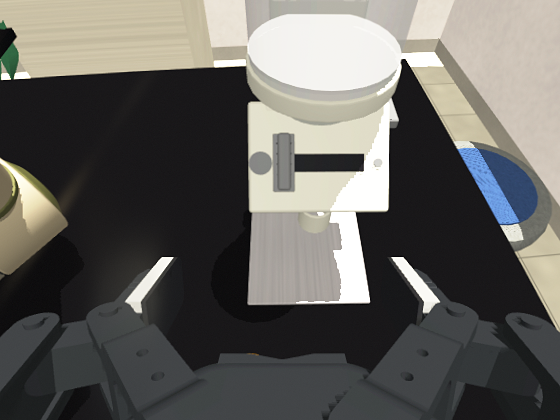

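The fin at (284,163) is now hard against the large-disc end. Its offset of about 39 mm agrees with the stop. Next I'll go to the tin.

```bash
cat > go.py <<'E'
from fit import *
import sys
def shift(g,pre=None):
    s=robot.read_state();R=np.array(s['eef_rot']);p=np.array(s['position'])
    if pre is not None: R=R@cv2.Rodrigues(np.radians(np.array(pre,float)))[0]
    return R.T@(np.array(g)-p),R
E
python3 - <<'E'
from go import *
_,R=shift([0,0,0],[0,8,0]);z=R[:,2];print(z)
tcp=np.array([.485,-.259,.055])+.019*z
print('standoff .14 ->',tcp-.14*z,'shift',shift(tcp-.14*z+[0,0,.04],[0,8,0])[0])
E
```

```text
[ 0.07891014  0.86166252 -0.50130918]
standoff .14 -> [ 0.47545187 -0.36326116  0.11565841] shift [-0.34800465 -0.01805522 -0.17974742]
```

```bash
python3 -m crank '0 0 0 0 4 0 1; 0 0 0 0 4 0 1; -0.029 -0.0015 -0.015 0 0 0 1; -0.029 -0.0015 -0.015 0 0 0 1; -0.029 -0.0015 -0.015 0 0 0 1; -0.029 -0.0015 -0.015 0 0 0 1; -0.029 -0.0015 -0.015 0 0 0 1; -0.029 -0.0015 -0.015 0 0 0 1; -0.029 -0.0015 -0.015 0 0 0 1; -0.029 -0.0015 -0.015 0 0 0 1; -0.029 -0.0015 -0.015 0 0 0 1; -0.029 -0.0015 -0.015 0 0 0 1; -0.029 -0.0015 -0.015 0 0 0 1; -0.029 -0.0015 -0.015 0 0 0 1; 0 0 0 0 0 0 1; 0 0 0 0 0 0 1'
python3 - <<'E'
from go import *
s=robot.read_state();print(np.round(s['q'],2));z=np.array(s['eef_rot'])[:,2]
c=cam('wrist');pickle.dump(c,open('w.pkl','wb'));save(c,'w4.png')
tcp=np.array([.485,-.259,.055])+.019*z
print(shift(tcp-.09*z)[0],proj(c,[[.485,-.259,.085],[.485,-.259,0]]))
E
```

```text
time: 6.47
position: [0.4756, -0.361, 0.1525]
eef_rot: [[0.045, 0.996, 0.075], [0.495, -0.087, 0.865], [0.868, -0.002, -0.497]]
wrist_force: [0.9, 1.0, 0.7]
opening: 0.0852
gripper_force: 0.0
[-1.07  0.89  0.93  0.63  2.18 -0.85]
[-0.03503842  0.00032435  0.06640919] [[283.59133786 207.04699048]
 [283.46491944 266.32389553]]
```

View pics/w4.png

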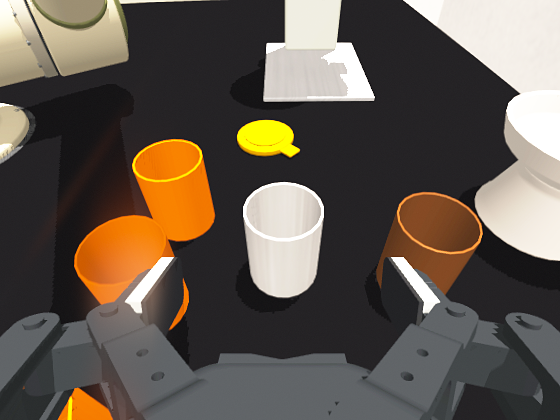

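Wrist view: the grey tin's rim is centred at about (284,212), predicted (284,207), so it's about 3 mm nearer than estimated. It sits centred between the pads, with the orange and brown tins clear. I'll descend and advance.

```bash
python3 -m crank '-0.0175 0 0 0 0 0 1; -0.0175 0 0 0 0 0 1; 0 0 0.025 0 0 0 1; 0 0 0.025 0 0 0 1; 0 0 0.025 0 0 0 1; 0 0 0.025 0 0 0 1; 0 0 0.025 0 0 0 1; 0 0 0.018 0 0 0 1; 0 0 0.01 0 0 0 1; 0 0 0 0 0 0 1; 0 0 0 0 0 0 1'
python3 - <<'E'
from go import *
s=robot.read_state();z=np.array(s['eef_rot'])[:,2]
print(shift(np.array([.485,-.262,.055])+.019*z)[0])
E
```

```text
time: 7.43
position: [0.486, -0.2466, 0.0485]
eef_rot: [[0.042, 0.996, 0.075], [0.499, -0.086, 0.862], [0.866, 0.001, -0.501]]
wrist_force: [-0.1, -0.1, -0.2]
opening: 0.0851
gripper_force: 0.0
[-0.00208194  0.00028496  0.0023964 ]
```

```bash
python3 -m crank '0 0 0 0 0 0 0.85; 0 0 0 0 0 0 0.75; 0 0 0 0 0 0 0.65; 0 0 0 0 0 0 0.6; 0 0 0 0 0 0 0.6; 0 0 0 0 0 0 0.6; 0 0 0 0 0 0 0.6; 0 0 0 0 0 0 0.6' 30
```

```text
time: 8.1
position: [0.4859, -0.2479, 0.0485]
eef_rot: [[0.043, 0.996, 0.077], [0.499, -0.088, 0.862], [0.866, 0.002, -0.501]]
wrist_force: [0.5, -3.8, 6.1]
opening: 0.0654
gripper_force: 33.7
```

```bash
python3 -m crank '0.013 0 -0.0075 0 0 0 0.6; 0.013 0 -0.0075 0 0 0 0.6; 0.008 0 -0.005 0 0 0 0.6; 0 0 0 0 0 0 0.6'
python3 - <<'E'
from go import *
p=np.array(robot.read_state()['position']);print(shift(p+[.07,.23,0])[0],p)
E
```

```text
time: 8.43
position: [0.4861, -0.2479, 0.0896]
eef_rot: [[0.041, 0.996, 0.077], [0.501, -0.087, 0.861], [0.864, 0.003, -0.503]]
wrist_force: [-0.2, -0.9, -0.3]
opening: 0.0652
gripper_force: 33.4
[0.11817082 0.04969984 0.20338531] [ 0.48606918 -0.24786481  0.0896466 ]
```

```bash
python3 -m crank '0.0118 0.005 0.0203 0 0 0 0.6; 0.0118 0.005 0.0203 0 0 0 0.6; 0.0118 0.005 0.0203 0 0 0 0.6; 0.0118 0.005 0.0203 0 0 0 0.6; 0.0118 0.005 0.0203 0 0 0 0.6; 0.0118 0.005 0.0203 0 0 0 0.6; 0.0118 0.005 0.0203 0 0 0 0.6; 0.0118 0.005 0.0203 0 0 0 0.6; 0.0118 0.005 0.0203 0 0 0 0.6; 0.0118 0.005 0.0203 0 0 0 0.6; 0 0 0 0 0 0 0.6; 0 0 0 0 0 0 0.6'
python3 - <<'E'
from go import *
s=robot.read_state();p=np.array(s['position']);R=np.array(s['eef_rot']);v=np.load('disp.npy')
ims=[]
for n in('scene','side'):
    c=cam(n);pickle.dump(c,open(n+'.pkl','wb'))
    u=proj(c,[p])[0].astype(int);x0,y0=u-[65,75];print(n,x0,y0)
    ims.append(cv2.resize(c['pixels'][y0:y0+150,x0:x0+130],None,fx=3,fy=3,interpolation=cv2.INTER_CUBIC))
cv2.imwrite('pics/t5.png',np.hstack(ims)[:,:,::-1]);c=cam('wrist');pickle.dump(c,open('w.pkl','wb'));save(c,'w5.png')
print(p,R.round(3),'spout',W(v,[-.088,0,.0505]))
E
```

```text
time: 9.43
position: [0.5557, -0.0168, 0.0879]
eef_rot: [[0.043, 0.996, 0.074], [0.498, -0.085, 0.863], [0.866, -0.0, -0.5]]
wrist_force: [0.4, 0.4, -0.8]
opening: 0.0651
gripper_force: 33.8
scene 223 145
side 205 153
[ 0.55571644 -0.01675014  0.08790984] [[ 0.043  0.996  0.074]
 [ 0.498 -0.085  0.863]
 [ 0.866 -0.    -0.5  ]] spout [[0.58006525 0.1274925  0.0505    ]]
```

View pics/w5.png

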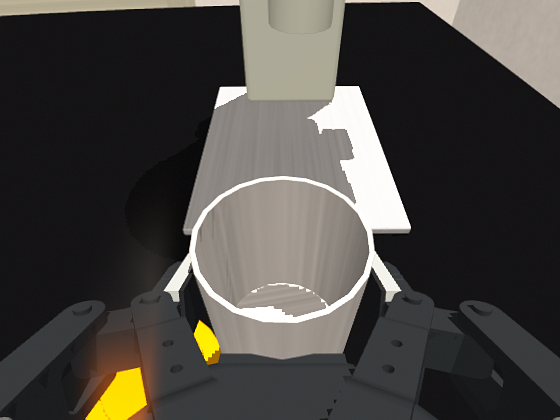

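View pics/t5.png

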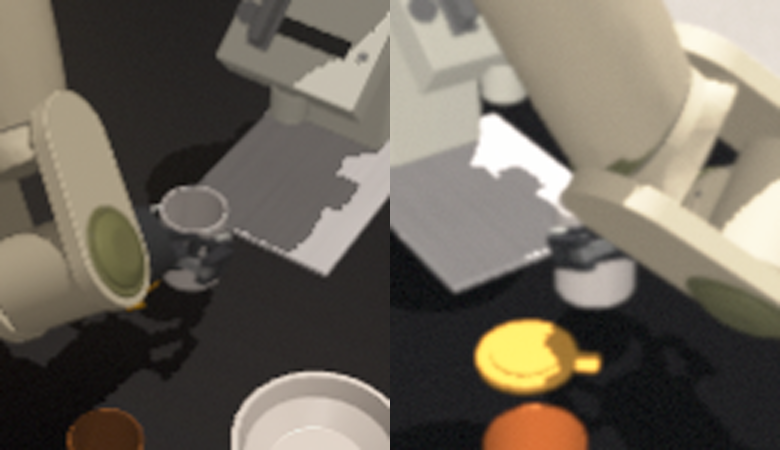

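Wrist view: the tin's rim spans columns 190–373 and rows 177–322. The plate corners are at (185,232), (410,230), (218,87) and (360,87). The spout's lower end spans columns 269–332, with its bottom at about row 33. The scene crop shows the tin held upright. I'll fit the held tin and refine the dispenser pose.

```bash
python3 - <<'E'
from go import *
c=pickle.load(open('w.pkl','rb'));v0=np.load('disp.npy')
a=np.linspace(0,2*np.pi,181)
def ext(ctr,r):
    q=proj(c,np.c_[ctr[0]+r*np.cos(a),ctr[1]+r*np.sin(a),0*a+ctr[2]])
    return np.array([q[:,0].min(),q[:,0].max(),q[:,1].min(),q[:,1].max()])
r=least_squares(lambda t:ext(t,.033)-[190,373,177,322],[.55,-.03,.12]);t=r.x
print('rim',t,r.fun.round(1))
px=np.array([[185,232],[410,230],[218,87],[360,87]],float)
P=[[-.15,.095,.008],[-.15,-.095,.008],[.105,.095,.008],[.105,-.095,.008]]
def f(p):
    e=ext(W(p,[-.088,0,.145])[0],.021)[[0,1,3]]-[269,332,33]
    return np.r_[(proj(c,W(p,P))-px).ravel(),e]
r=least_squares(f,v0[:3],loss='soft_l1');print('disp',r.x,'old',v0[:3],r.fun.round(1))
s1=W(r.x,[-.088,0,0])[0];s0=W(v0,[-.088,0,0])[0];print('spout',s1,s0)
for s in(s1,s0):print('move',s[:2]-t[:2])
p=np.array(robot.read_state()['position']);s=(s1+s0)/2
print('tool',shift(p+[s[0]-t[0],s[1]-t[1],0])[0],'drop',shift(p+[0,0,-.01])[0], 'bottom z',t[2]-.085)
E
```

```text
rim [ 0.55408023 -0.02916185  0.12164972] [ 0.  -0.  -0.1  0. ]
disp [0.58675329 0.2167239  1.49589679] old [0.58654815 0.21525338 1.49706029] [-4.2 -0.2  3.5 -0.3  0.8 -0.9 -0.8 -1.5 -0.6  0.6  1.7]
spout [0.58016829 0.12897062 0.        ] [0.58006525 0.1274925  0.        ]
move [0.02608806 0.15813247]
move [0.02598502 0.15665434]
tool [0.07958831 0.01207077 0.13773374] drop [-8.65833462e-03 -1.99456531e-06  5.00332265e-03] bottom z 0.03664971580980696
```

```bash
python3 -m crank '-0.0104 0 0.006 0 0 0 0.6; 0.01 0.0015 0.0172 0 0 0 0.6; 0.01 0.0015 0.0172 0 0 0 0.6; 0.01 0.0015 0.0172 0 0 0 0.6; 0.01 0.0015 0.0172 0 0 0 0.6; 0.01 0.0015 0.0172 0 0 0 0.6; 0.01 0.0015 0.0172 0 0 0 0.6; 0.01 0.0015 0.0172 0 0 0 0.6; 0.01 0.0015 0.0172 0 0 0 0.6; 0 0 0 0 0 0 0.6; 0 0 0 0 0 0 0.6'
python3 - <<'E'
from go import *
s=robot.read_state();p=np.array(s['position'])
print('err to go',np.array([.5557+.02604,-.01675+.1574])-p[:2])
E
```

```text
time: 10.5
position: [0.5815, 0.1399, 0.0755]
eef_rot: [[0.044, 0.996, 0.074], [0.498, -0.086, 0.863], [0.866, -0.001, -0.5]]
wrist_force: [0.4, 0.8, -0.7]
opening: 0.0658
gripper_force: 33.8
err to go [0.00027392 0.00078509]
```

```bash
python3 -m crank '-0.005 0 0.003 0 0 0 0.6; -0.005 0 0.003 0 0 0 0.6; -0.0035 0 0.002 0 0 0 0.6; -0.001 0 0.0005 0 0 0 0.6; -0.001 0 0.0005 0 0 0 0.6; 0 0 0 0 0 0 0.6; 0 0 0 0 0 0 0.6'
```

```text
time: 11.08
position: [0.5818, 0.1397, 0.0584]
eef_rot: [[0.044, 0.996, 0.076], [0.498, -0.087, 0.863], [0.866, 0.0, -0.5]]
wrist_force: [-0.2, -0.1, -0.2]
opening: 0.0657
gripper_force: 33.8
```

```bash
python3 -m crank '-0.0009 0 0.0005 0 0 0 0.6; 0 0 0 0 0 0 0.6; -0.0007 0 0.0004 0 0 0 0.6; 0 0 0 0 0 0 0.6; 0 0 0 0 0 0 0.6'
```

```text
time: 11.5
position: [0.5817, 0.1399, 0.0566]
eef_rot: [[0.044, 0.996, 0.075], [0.498, -0.087, 0.863], [0.866, 0.0, -0.5]]
wrist_force: [-0.2, -0.5, -0.6]
opening: 0.0655
gripper_force: 33.8
```

```bash
python3 -m crank '-0.0007 0 0.0004 0 0 0 0.6; 0 0 0 0 0 0 0.6; 0 0 0 0 0 0 0.6'
```

```text
time: 11.75
position: [0.5818, 0.14, 0.0565]
eef_rot: [[0.043, 0.996, 0.076], [0.497, -0.087, 0.863], [0.867, 0.001, -0.499]]
wrist_force: [-1.6, 0.1, 4.9]
opening: 0.0656
gripper_force: 34.0
```

Contact felt (4.9 N). I'll open and withdraw along the tool axis.

```bash
python3 -m crank '0 0 0 0 0 0 0.82; 0 0 0 0 0 0 0.88; 0 0 0 0 0 0 0.94; 0 0 0 0 0 0 1; 0 0 0 0 0 0 1; 0 0 0 0 0 0 1; 0 0 -0.01 0 0 0 1; 0 0 -0.02 0 0 0 1; 0 0 -0.03 0 0 0 1; 0 0 -0.03 0 0 0 1; 0 0 -0.03 0 0 0 1; 0 0 -0.03 0 0 0 1; 0 0 -0.03 0 0 0 1; 0 0 0 0 0 0 1; 0 0 0 0 0 0 1'
python3 - <<'E'
from go import *
c=cam('wrist');pickle.dump(c,open('w.pkl','wb'));save(c,'w6.png');v=np.load('disp.npy')
print(proj(c,W(v,[[-.088,0,.093],[-.088,0,.008],[-.088,0,.145]])))
E
```

```text
time: 13.0
position: [0.5683, -0.0171, 0.1464]
eef_rot: [[0.044, 0.996, 0.078], [0.499, -0.089, 0.862], [0.865, 0.001, -0.501]]
wrist_force: [-0.4, 0.8, -0.6]
opening: 0.0856
gripper_force: 0.0
[[281.39849049 160.36358924]
 [281.35579697 224.08684875]
 [281.43540462 106.74788292]]
```

View pics/w6.png

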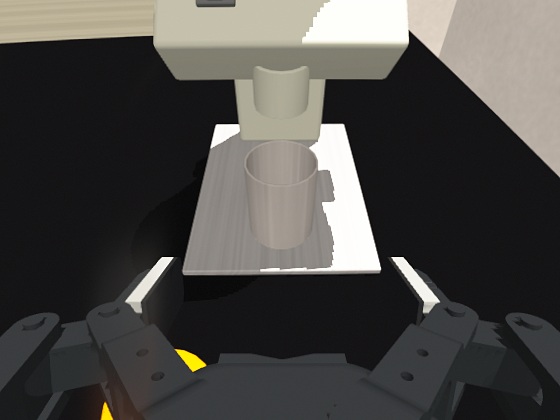

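The tin stands upright on the plate, rim centre (281,163) against the predicted spout axis (281,160). The spout mouth is directly above at column 281, and the hand is clear of everything.

```bash
python3 -c "
from cell import robot
print(robot.job_done())"
```

```text
the job is handed in; nothing more can be done
None
```

I handed the job in at about 13 s on the robot's clock: the portion grip is at the stop on the large-disc side, and the aluminium tin stands upright on the foot plate under the spout, within about 4 mm by the last wrist picture. I didn't touch the feeder, spoon or lid, and no verdict came back from the judging.

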